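# Load the leaning soak cage and close its bail

### The job

Take the two good blue circuit boards (those without a red reject clip) out of the black transfer rack and drop one into each of the two slots of the leaning aluminium cage, white connectors up, so that each slides fully home between its card guides. Then swing the steel bail with the red sleeve over and down onto the boards' top edges until it is fully closed. Leave the board with the red clip standing in the rack and do not disturb the other things on the bench.

Things in the scene. Friction and masses are not known exactly. Their poses are not given: they have to be found in the camera images.
- rack: black plastic transfer rack, fixed, 136 x 156 mm, card guides 46 mm high; origin at the middle of its underside, x along the boards' length, y along the row of slots, z up. Three slots at y = +52, 0, -52 mm hold one upright board each; the boards stand on a floor 8 mm up, so their top edges are 70 mm up
- rack_slot1 (a point): middle of the floor of the rack's middle slot. Each card stands on its slot's centre line, up to 3 degrees off upright, connectors facing +y of the rack (they reach 9 mm to +y of the card's middle). Only 42 mm of free space between neighbours: open the fingers part way
- cage: leaning aluminium two-slot cage on a stand, fixed, about 145 x 140 mm; origin on the bench under its middle, x level towards its high back, y along the row of slots, z up. It leans 25 degrees towards -x: boards go in along (sin 25, 0, -cos 25) of this frame, so tilt the tool 25 degrees; their length lies along (cos 25, 0, sin 25), their faces look along +y and -y (either way round)
- slot0_seat (a point): cage slot 0, 26 mm to +y of the middle: point on its floor where the middle of a seated board's lower edge rests (within 3 mm). Black guides at both ends, 103 mm apart, with 6 mm grooves (2 mm play each side of the card), flared at the mouth to about 16 mm, end 48 mm above the floor; nothing between them. A board let go in its guides slides home by its weight
- slot0_top (a point): cage slot 0: where the middle of a seated board's top edge comes to be, 62 mm from the seat along the slot, 14 mm above the guides' mouths
- slot1_seat (a point): the same for cage slot 1, 26 mm to -y of the cage's middle (52 mm from slot 0)
- slot1_top (a point): the same for cage slot 1
- bail (a joint): hold-down bail, a U of 8 mm steel rod hinged at the cage's back: 0 = closed, crossbar down on the boards' top edges (under 1 mm above them); it starts open at 1.7 to 2.0 rad, tipped up and back. It closes by swinging up over the hinge towards -x of the cage and down; a stiff hinge (under 2.5 N at the bar) holds it wherever it is left. It cannot close over a board that is not home
- bail_hinge (a point): middle of the bail's hinge axis, which runs along y of the cage
- bail_bar (a point): middle of the bail's crossbar, 52 mm from the hinge, on the red sleeve (13 mm thick, 44 mm long); the bar runs along y of the cage
- board_a_foot (a point): good blue board, 62 mm high x 100 mm long, upright in the rack on its long edge, about 60 g. Card 2 mm thick; a 90 mm row of three white connectors on one side, 2 to 12 mm below the top edge, makes it 10 mm thick there: pinch it there, mid-length, across the thickness. This point: middle of its lower edge, mid card thickness
- board_a_top (a point): the same board (board_a): middle of its top edge, mid card thickness, 62 mm above the foot
- board_b_foot (a point): good blue board, 62 mm high x 100 mm long, upright in the rack on its long edge, about 60 g. Card 2 mm thick; a 90 mm row of three white connectors on one side, 2 to 12 mm below the top edge, makes it 10 mm thick there: pinch it there, mid-length, across the thickness. This point: middle of its lower edge, mid card thickness
- board_b_top (a point): the same board (board_b): middle of its top edge, mid card thickness, 62 mm above the foot
- board_reject: same kind of blue board with a red plastic reject clip on its top edge near one end (20 mm long, standing 13 mm above the edge); stays in the rack. Origin at the middle of the card's back face, half-way up
- cutters: blue-handled flush cutters lying on the bench, 128 mm long, leave alone
- brush: black antistatic brush lying on the bench, 132 mm long, leave alone
- loupe: black eye loupe, 39 mm wide, 34 mm high, leave alone

How it is judged:
On the way, in this order (a step that is already met when the one before it is completed fails the run):
1. one good board is home in a slot of the cage (((distance between board_a_foot and slot0_seat below 0.005 m and distance between board_a_top and slot0_top below 0.006 m) or (distance between board_a_foot and slot1_seat below 0.005 m and distance between board_a_top and slot1_top below 0.006 m) or (distance between board_b_foot and slot0_seat below 0.005 m and distance between board_b_top and slot0_top below 0.006 m) or (distance between board_b_foot and slot1_seat below 0.005 m and distance between board_b_top and slot1_top below 0.006 m))), for 0.2 s.
2. both good boards are home in the cage, one in each slot ((((distance between board_a_foot and slot0_seat below 0.005 m and distance between board_a_top and slot0_top below 0.006 m) and (distance between board_b_foot and slot1_seat below 0.005 m and distance between board_b_top and slot1_top below 0.006 m)) or ((distance between board_a_foot and slot1_seat below 0.005 m and distance between board_a_top and slot1_top below 0.006 m) and (distance between board_b_foot and slot0_seat below 0.005 m and distance between board_b_top and slot0_top below 0.006 m)))), for 0.2 s.
At the end, for the whole second after the job is handed in: each cage slot holds one good board, lower edge within 5 mm and top edge within 6 mm of their seated places; the bail is within 0.08 rad of closed; the clipped board is at rest within 20 mm of its start in the rack ((((distance between board_a_foot and slot0_seat below 0.005 m and distance between board_a_top and slot0_top below 0.006 m) and (distance between board_b_foot and slot1_seat below 0.005 m and distance between board_b_top and slot1_top below 0.006 m)) or ((distance between board_a_foot and slot1_seat below 0.005 m and distance between board_a_top and slot1_top below 0.006 m) and (distance between board_b_foot and slot0_seat below 0.005 m and distance between board_b_top and slot0_top below 0.006 m))) and value of joint bail below 0.08 rad and distance of board_reject from where it was at the start of the episode below 0.02 m and linear speed of board_reject below 0.02 m/s); the robot touches nothing.
It fails at once if the board with the red clip is taken or pushed more than 20 mm (distance of board_reject from where it was at the start of the episode above 0.02 m).
It fails at once if the flush cutters is pushed more than 30 mm (distance of cutters from where it was at the start of the episode above 0.03 m).
It fails at once if the brush is pushed more than 30 mm (distance of brush from where it was at the start of the episode above 0.03 m).
It fails at once if the loupe is pushed more than 30 mm (distance of loupe from where it was at the start of the episode above 0.03 m).
It also fails if it takes over 61 s, if anything falls off the work surface, if the arm or the gripper's body presses on something with over 40 N, if the wrist force passes 120 N, or if a joint passes its speed limit or range.

### The arm

A 7-joint arm with a two-finger parallel gripper is mounted at the origin on a cart in front of the work surface, level with it; the furniture and walls round the work are solid. World frame = base frame: x ahead of the robot, y to its left, z up, the work surface at z = 0. Lengths are in m, angles in rad, forces in N, time in s.
With the tool pointing down it reaches from about 0.4 to 0.85 m from the base axis. Payload 10.4 kg.
Tool frame: the origin (TCP) lies on the centre line of the jaws, within the pads' length; the fingertips stand 14 mm ahead of it and the grasp point (between the pads) lies 5 mm behind it (manip.tip_reach is the distance from the TCP to the fingertips, in m); z points along the fingers, y is the line along which they close (so a half turn about z gives the same grasp; the last joint's range is limited). The gripper opens to 85 mm and grips with 20 to 120 N. Pads are 22 mm wide; open, the fingers measure 114 mm over their backs; the gripper's body (76 mm by 85 mm) begins 54 mm behind the grasp point. The pads swing forward as they close: fully open they stand 13 mm farther back than shut.
Start: joints at [1.196, 0.332, -0.065, 1.46, 0.022, 1.35, -0.088], TCP at [0.215, -0.587, 0.245] pointing down, gripper open.
Joint ranges: [-2.6, 2.6], [-0.5, 2.12], [-1.47, 1.34], [0.16, 2.42], [-1.27, 4.41], [0.06, 2.06], [-2.6, 2.6]. Speed limits (rad/s): [2.22, 2.22, 2.79, 2.79, 3.14, 3.14, 3.14].

### API

Orientations are given as a unit quaternion [x, y, z, w].
In Python, from workcell import manip gives the robot as it stands.
- The arm moves only by the shell command python3 -m pendant 'ROWS' [FORCE]. ROWS is JSON, a list of rows, each a list of 7 numbers: the shift along the tool's x, y, z in units of 50 mm (1.0 is 50 mm), then the turn, a rotation vector about the tool's x, y, z in units of 8 degrees (1.0 is 8 degrees), then the opening, from -1 (shut) to 1 (fully open), so that 0 is half open. In form: [[dx, dy, dz, ax, ay, az, jaw], ...]. A call has exactly 10 rows; each row is the pose to reach, as a shift and turn from the pose commanded when the call began, along the tool's axes at that moment; what a row does not reach only later rows make up. A row lasts 1/8 s, in which the tool goes at most 62.5 mm and 10.7 degrees, less where a joint would pass 70% of its speed; a pose out of reach is approached as far as the arm can. A call with a gripper value outside its range is refused whole. The fingers move at their own pace and stop on an object; FORCE is the grip in N (left out, the last holds). Time passes only in rows, so rows that repeat a pose let the fingers close, or fill a call up. It gives the time, the measured TCP pose, the force, the opening and the grip force at its end, in the units of the state.
- manip.get_obs(): the state, without advancing time (a new reading comes with each control period).
- manip.camera(name): name is "side" or "top" or "wrist"; returns (picture, depth): 480x640x3 uint8, red, green, blue; 480x640 float32, m along the optical axis (not along the pixel's ray), 0 where there is no reading.
- manip.get_calibration(name): a dict with "fx", "fy", "cx", "cy" (pixels), "D" ([k1, k2, p1, p2, k3] as OpenCV has them; the pictures are not rectified), "xyz" and "orientation" of the camera in the world. Camera axes: x right, y up, looking along -z (the intrinsics and any distortion apply to the point x, -y, -z); pixel columns grow to the right and rows downward; lengths in m; the calibration is good to about 2 mm. A picture is of the moment at which its call begins: read the wrist's pose just before it. get_calibration takes no time and is no camera call; for the wrist camera it gives the pose at the moment of the call.
- manip.hand_in(): hands the job in; it is judged then, once.
Trained networks look in the newest picture that a camera, given by its name, has taken for a name from the list of things; names that differ only in an ending like _2 or _b are one class to them, and where a whole thing is asked for, a point or a joint stands for the part that bears it (a point fixed in the world has none). Each returns a list of dicts, best first, with "p" (0 to 1); they miss things now and then, are a little off and sometimes report something else, mostly with a low value. They report only what shows in the picture. A call takes as long as a camera call.
- manip.find_in(thing, camera): "box" ([left, top, right, bottom] in pixels, round what is visible of it).
- manip.trace(thing, camera): "pixels" (480x640 bool, what is visible of it) and "box" ([left, top, right, bottom] in pixels, round what is visible of it).
- manip.tip_of(thing, camera): "pixel" ([column, row] in pixels: a listed point, or the origin of a listed thing).
The state is a dict: "clock": time; "joint_pos": joint angles; "joint_velocities": joint speeds; "tau": joint torques, N m; "position": TCP position; "ee_rot": TCP orientation; "ft_force": force on the tool from outside, world axes, zero at the start; "torque": the same for the moment, N m; "grip_width": opening from 0.0 (shut) to 1.0 (fully open); "grasp_force": force on a finger pad.
Only numpy, scipy, OpenCV 4.12 (cv2) and the standard library are available. Lean on these libraries where they do the work, as an engineer would, in place of code of your own. Each camera call takes 0.05 s, during which the arm holds its last target. There are 200 camera calls.

## Working session

There is one attempt and no reset: what is moved stays moved. The work goes in short steps, Python scripts to look and compute and a shell command to move; the robot and the scene stay as the last step left them, time stands still between calls to the robot, and variables do not carry over. Pictures are saved under pics/ and viewed, at most 10 in all, crops included, and the job is handed in when it is done.

```bash
mkdir -p pics; cat > h.py <<'E'
import numpy as np, cv2
from scipy.spatial.transform import Rotation as R
from workcell import manip
def K(c): return np.array([[c['fx'],0,c['cx']],[0,c['fy'],c['cy']],[0,0,1.]])
def ray(c,px):
    u=cv2.undistortPoints(np.array(px,float).reshape(-1,1,2),K(c),np.array(c['D'],float)).reshape(-1,2)
    d=np.c_[u[:,0],-u[:,1],-np.ones(len(u))]
    return d@R.from_quat(c['orientation']).as_matrix().T
def atdepth(c,px,z): return np.array(c['xyz'])+ray(c,px)*np.array(z).reshape(-1,1)
def atz(c,px,h):
    r=ray(c,px); o=np.array(c['xyz']); return o+r*((h-o[2])/r[:,2])[:,None]
def proj(c,P):
    q=(np.array(P,float).reshape(-1,3)-c['xyz'])@R.from_quat(c['orientation']).as_matrix()
    return cv2.projectPoints(q*[1,-1,-1],np.zeros(3),np.zeros(3),K(c),np.array(c['D'],float))[0].reshape(-1,2)
def tri(cs,pxs):
    A=np.zeros((3,3));b=np.zeros(3)
    for c,p in zip(cs,pxs):
        d=ray(c,p)[0];d/=np.linalg.norm(d);M=np.eye(3)-np.outer(d,d);A+=M;b+=M@np.array(c['xyz'])
    return np.linalg.solve(A,b)
def rows(P,q=None):
    """shift & turn from present pose, in pendant units"""
    o=manip.get_obs();r=R.from_quat(o['ee_rot'])
    s=r.inv().apply(np.array(P)-o['position'])/.05
    t=(r.inv()*q).as_rotvec(degrees=True)/8 if q is not None else np.zeros(3)
    return np.round(np.r_[s,t],2)
E
python3 - <<'E'
from h import *
o=manip.get_obs();print(o['clock'],o['position'],o['ee_rot'],manip.tip_reach)
T=['rack_slot1','cage','slot0_seat','slot0_top','slot1_seat','slot1_top','bail_hinge','bail_bar','board_a_foot','board_a_top','board_b_top','board_reject','loupe']
for cam in ('side','top'):
    im,d=manip.camera(cam);c=manip.get_calibration(cam);np.savez(f'{cam}.npz',im=im,d=d)
    cv2.imwrite(f'pics/{cam}.png',im[...,::-1]);print(cam,np.round(c['xyz'],3))
    for t in T:
        for r in manip.tip_of(t,cam)[:3]:
            p=np.array(r['pixel']);i=np.clip(p.round().astype(int),0,[639,479]);z=d[i[1],i[0]]
            print(t,round(r['p'],2),p.round(1),np.round(atdepth(c,[p],[z])[0],3))
E
```

```text
0.0 [ 0.21523769 -0.5863943   0.24455904] [ 9.84567351e-01  1.75004765e-01 -1.48498423e-04 -6.64909680e-04] 0.014
side [0.371 0.839 0.876]
cage 0.63 [350.2 242.7] [ 0.484 -0.222  0.044]
slot0_seat 0.73 [346.8 231.6] [ 0.497 -0.263  0.047]
slot0_top 0.4 [330. 299.] [0.501 0.011 0.069]
slot1_seat 0.97 [358.3 220.2] [ 0.473 -0.309  0.053]
slot1_top 0.58 [365.5 208.1] [ 0.465 -0.448 -0.002]
bail_hinge 0.98 [339.8 204.4] [ 0.519 -0.288  0.113]
bail_bar 0.65 [332.  185.3] [ 0.54  -0.301  0.16 ]
board_a_foot 0.62 [333.2 314.6] [0.487 0.058 0.071]
board_a_top 0.65 [330.  297.4] [0.502 0.001 0.065]
board_b_top 0.89 [325.2 311.6] [ 0.514 -0.001  0.018]
board_b_top 0.55 [333.8 314.8] [0.485 0.062 0.074]
board_reject 0.71 [339.9 290. ] [ 0.487 -0.051  0.04 ]
loupe 0.82 [351.7 394.1] [0.43  0.21  0.014]
top [ 0.336 -0.152  1.207]
rack_slot1 0.77 [259.7 255.1] [0.486 0.002 0.045]
cage 0.64 [377.1 259.2] [ 0.481 -0.279  0.039]
slot0_seat 0.73 [374.3 253.9] [ 0.493 -0.272  0.044]
slot0_top 0.56 [370.9 258.1] [ 0.483 -0.264  0.042]
slot1_seat 0.85 [394.5 261.4] [ 0.475 -0.319  0.052]
slot1_top 0.76 [389.9 267.6] [ 0.461 -0.309  0.044]
bail_hinge 0.84 [391.4 241.3] [ 0.521 -0.31   0.067]
bail_bar 0.8 [397.6 227.9] [ 0.535 -0.31   0.164]
bail_bar 0.61 [241.  252.1] [0.496 0.05  0.025]
board_a_foot 0.84 [263.  252.2] [ 0.497 -0.002  0.017]
board_a_foot 0.29 [469.2 275.2] [ 0.449 -0.512 -0.001]
board_a_foot 0.2 [255.1 246.4] [0.513 0.019 0.009]
board_a_top 0.77 [253.5 247.7] [0.509 0.023 0.007]
board_a_top 0.67 [262.  253.4] [ 0.493 -0.001  0.03 ]
board_b_top 0.76 [234.  243.5] [0.51  0.06  0.071]
board_reject 0.54 [279.4 255.4] [ 0.483 -0.047  0.071]
loupe 0.53 [185.4 281.4] [0.422 0.179 0.035]
```

View pics/top.png

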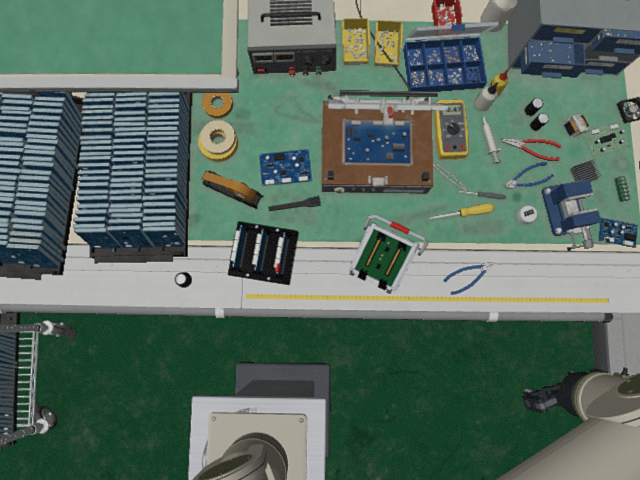

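View pics/side.png

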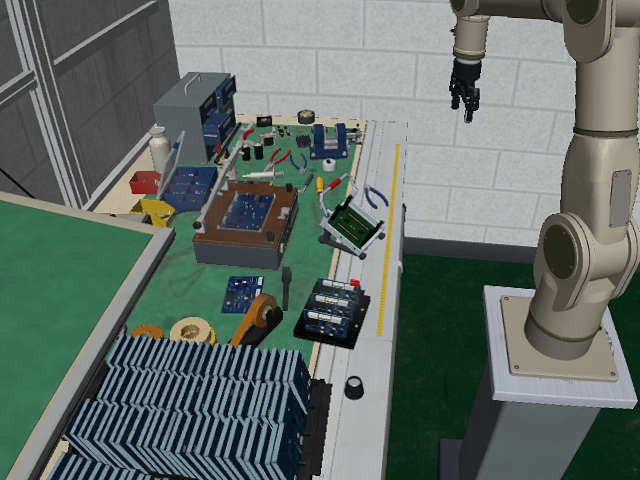

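The top view shows the rack around (262,253), with the red clip at about (277,268) on its right-hand (-y) board, so the two left boards are the good ones. The cage is around (388,255) and its bail's red sleeve around (400,227). The side view agrees. Next I'll look from nearer with the wrist camera.

```bash
python3 - <<'E'
from h import *
o=manip.get_obs();r=R.from_quat(o['ee_rot']);c=manip.get_calibration('wrist')
print(r.inv().apply(c['xyz']-o['position']),(r.inv()*R.from_quat(c['orientation'])).as_matrix().round(3),c['fx'])
def Q(yaw,tilt=0): return R.from_euler('z',yaw,degrees=True)*R.from_euler('y',-tilt,degrees=True)*R.from_matrix(np.diag([1.,-1,-1]))
print(rows([.42,-.29,.36],Q(-25)))
print(rows([.42,0,.36],Q(-10)))
# board geometry from top: connectors white / red clip pixels via depth
for cam in('top','side'):
    f=np.load(cam+'.npz');c=manip.get_calibration(cam);im=f['im'];d=f['d']
    h=cv2.cvtColor(im,cv2.COLOR_RGB2HSV).astype(int)
    red=(h[...,1]>150)&(h[...,2]>110)&((h[...,0]<8)|(h[...,0]>172))
    n,l,s,ce=cv2.connectedComponentsWithStats(red.astype(np.uint8))
    for k in range(1,n):
        z=d[l==k]; P=atdepth(c,ce[k:k+1],[np.median(z)])[0]
        if .3<P[0]<.65 and abs(P[1]+.15)<.3: print(cam,'red',ce[k].round(1),s[k,4],P.round(3))
E
```

```text
[ 8.07167983e-02 -2.71686395e-05 -1.28821823e-01] [[ 0.     0.951  0.309]
 [ 1.    -0.    -0.   ]
 [-0.     0.309 -0.951]] 414.31517295128253
[ 5.89 -4.16 -2.29  0.   -0.    5.64]
[ 7.89 -9.61 -2.29  0.   -0.    3.77]
top red [399.4 227.3] 95 [ 0.536 -0.314  0.163]
top red [277.  267.6] 24 [ 0.453 -0.044  0.081]
side red [334.2 182.9] 49 [ 0.536 -0.312  0.16 ]
side red [354.7 283.1] 53 [ 0.453 -0.041  0.074]
```

```bash
python3 -c "
from h import *
Q=R.from_euler('z',-18,degrees=True)*R.from_matrix(np.diag([1.,-1,-1]))
print(rows([.50,-.24,.30],Q))"
```

```text
[ 7.73 -4.55 -1.09  0.   -0.    4.77]
```

```bash
python3 -m pendant '[[1.1,-0.65,-1.09,0,0,0.7,1],[2.2,-1.3,-1.09,0,0,1.4,1],[3.3,-1.95,-1.09,0,0,2.1,1],[4.4,-2.6,-1.09,0,0,2.8,1],[5.5,-3.25,-1.09,0,0,3.5,1],[6.6,-3.9,-1.09,0,0,4.2,1],[7.73,-4.55,-1.09,0,0,4.77,1],[7.73,-4.55,-1.09,0,0,4.77,1],[7.73,-4.55,-1.09,0,0,4.77,1],[7.73,-4.55,-1.09,0,0,4.77,0.2]]' 30
cat > look.py <<'E'
from h import *
import sys,pickle
n=sys.argv[1];c=manip.get_calibration('wrist');im,d=manip.camera('wrist')
np.savez(n+'.npz',im=im,d=d);cv2.imwrite(f'pics/{n}.png',im[...,::-1]);D={'c':c}
for t in ['rack_slot1','slot0_seat','slot0_top','slot1_seat','slot1_top','bail_hinge','bail_bar','board_a_foot','board_a_top','board_b_top']:
    D[t]=manip.tip_of(t,'wrist')
    for r in D[t][:3]:
        p=np.array(r['pixel']);i=np.clip(p.round().astype(int),0,[639,479]);z=d[i[1],i[0]]
        print(t,round(r['p'],2),p.round(1),np.round(atdepth(c,[p],[z])[0],3))
pickle.dump(D,open(n+'.pkl','wb'))
E
python3 look.py w1
```

```text
clock: 2.65
position: [0.4993, -0.241, 0.2998]
ee_rot: [0.988, -0.157, -0.0, 0.0]
ft_force: [-0.2, -0.8, -0.9]
grip_width: 0.812
grasp_force: 0.0
rack_slot1 0.98 [107.  258.5] [ 0.496 -0.     0.012]
slot0_seat 0.68 [347.5 189. ] [ 0.495 -0.268  0.047]
slot0_seat 0.18 [580.6 152.9] [ 0.448 -0.508 -0.   ]
slot0_seat 0.17 [385.3 158.7] [ 0.514 -0.308  0.063]
slot0_top 0.91 [344.5 232.7] [ 0.453 -0.253  0.038]
slot1_seat 0.97 [401.9 197.8] [ 0.471 -0.315  0.046]
slot1_top 0.66 [110.8 254. ] [ 0.499 -0.004  0.008]
slot1_top 0.35 [ 62.9 264.6] [0.514 0.007 0.067]
bail_hinge 0.91 [386.8 162.2] [ 0.511 -0.308  0.061]
bail_hinge 0.5 [404.9 241.3] [ 0.42  -0.309  0.025]
bail_bar 0.92 [409.9 138.5] [ 0.539 -0.314  0.163]
bail_bar 0.49 [140.6 256.5] [ 0.493 -0.051  0.04 ]
bail_bar 0.27 [ 71.5 282.9] [0.495 0.008 0.068]
board_a_foot 0.74 [110.7 257.3] [ 0.495 -0.003  0.009]
board_a_top 0.9 [ 72.1 279.2] [0.498 0.005 0.069]
board_b_top 0.58 [ 19.9 288.6] [0.505 0.06  0.067]
```

View pics/w1.png

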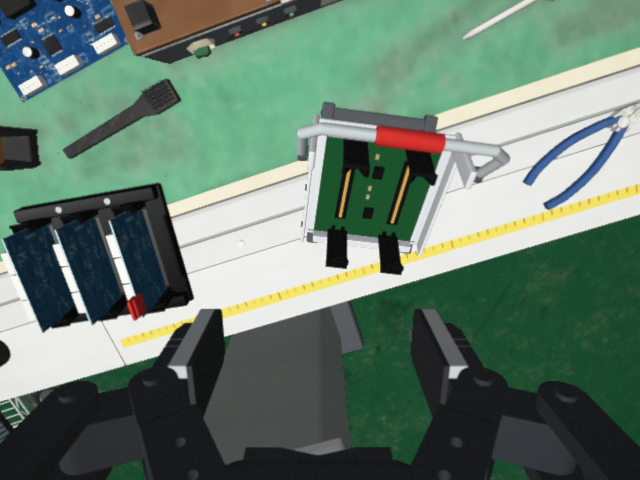

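The wrist view shows the cage with its gold strips (slot floors) at (345,193) and (400,195), and the red sleeve at (410,138). Three blue boards stand in the rack at (40,280), (90,270) and (140,250), and the clip is on the last at (137,308). The seat estimates from all three cameras agree. I'll look at the rack from above.

```bash
python3 -m pendant '[[-0.4,-1.1,0,0,0,-0.3,0],[-0.8,-2.2,0,0,0,-0.6,0],[-1.1,-3.3,0,0,0,-0.9,0],[-1.4,-4.4,0,0,0,-1,0],[-1.4,-4.7,0,0,0,-1,0],[-1.4,-4.7,0,0,0,-1,0],[-1.4,-4.7,0,0,0,-1,0],[-1.4,-4.7,0,0,0,-1,0],[-1.4,-4.7,0,0,0,-1,0],[-1.4,-4.7,0,0,0,-1,0]]' 30
python3 look.py w2; cat > fit.py <<'E'
from h import *
import sys,pickle
n=sys.argv[1];f=np.load(n+'.npz');c=pickle.load(open(n+'.pkl','rb'))['c'];im,d=f['im'],f['d']
vv,uu=np.mgrid[:480,:640];P=atdepth(c,np.c_[uu.ravel(),vv.ravel()],d.ravel()).reshape(480,640,3)
h=cv2.cvtColor(im,cv2.COLOR_RGB2HSV).astype(int)
def comps(m,mn):
    k,l,s,ce=cv2.connectedComponentsWithStats(m.astype(np.uint8))
    for i in range(1,k):
        if s[i,4]>=mn:
            X=P[l==i];q=X.mean(0);w=np.linalg.svd((X-q)[:,:2],full_matrices=False)[2][0];w=w*np.sign(w[0])
            t=(X-q)[:,:2]@w
            print(s[i,4],ce[i].round(0),q.round(4),'len',np.ptp(t).round(3),'ang',np.degrees(np.arctan2(w[1],w[0])).round(1),'z',np.percentile(X[:,2],[2,98]).round(3))
print('red');comps((h[...,1]>150)&(h[...,2]>90)&((h[...,0]<8)|(h[...,0]>172))&(d>0)&(P[...,2]>.02),30)
box=(P[...,0]>.38)&(P[...,0]<.62)&(P[...,1]>-.12)&(P[...,1]<.12)
print('white');comps(box&(h[...,1]<60)&(h[...,2]>150)&(P[...,2]>.050)&(P[...,2]<.09),15)
print('top slab');comps(box&(P[...,2]>.064)&(P[...,2]<.078),30)
E
python3 fit.py w2; echo W1; python3 fit.py w1
```

```text
clock: 4.45
position: [0.5059, 0.0048, 0.2998]
ee_rot: [0.996, -0.087, 0.0, 0.0]
ft_force: [-0.5, -0.2, 0.9]
grip_width: 0.505
grasp_force: 0.0
rack_slot1 0.91 [324.5 195.2] [ 0.5   -0.001  0.028]
slot0_seat 0.83 [612.9 151. ] [ 0.499 -0.267  0.048]
slot0_seat 0.21 [262.  207.9] [0.507 0.055 0.069]
slot0_top 0.48 [376.7 198.5] [ 0.497 -0.047  0.068]
board_a_foot 0.57 [328.1 195.7] [ 0.495 -0.004  0.008]
board_a_top 0.82 [321.3 208.2] [0.498 0.003 0.07 ]
board_b_top 0.66 [263.1 206.2] [0.509 0.054 0.07 ]
red
209 [380. 246.] [ 0.4565 -0.0423  0.0793] len 0.029 ang -9.8 z [0.071 0.084]
white
935 [375. 200.] [ 0.4958 -0.0445  0.0678] len 0.086 ang -9.6 z [0.064 0.071]
991 [317. 205.] [0.5003 0.0069 0.068 ] len 0.099 ang -8.4 z [0.064 0.071]
929 [259. 207.] [0.5077 0.0583 0.0682] len 0.1 ang -8.4 z [0.066 0.071]
top slab
1034 [375. 202.] [ 0.4945 -0.0446  0.0683] len 0.094 ang -9.2 z [0.065 0.077]
988 [317. 205.] [0.5003 0.0068 0.0681] len 0.1 ang -8.4 z [0.066 0.071]
1053 [259. 206.] [0.5082 0.0576 0.068 ] len 0.1 ang -8.5 z [0.065 0.071]
W1
red
1337 [409. 139.] [ 0.5377 -0.3139  0.1613] len 0.062 ang 63.3 z [0.158 0.164]
201 [134. 307.] [ 0.4563 -0.0434  0.0776] len 0.058 ang -56.2 z [0.021 0.084]
white
612 [120. 264.] [ 0.4977 -0.0452  0.0683] len 0.079 ang -9.5 z [0.066 0.071]
644 [ 70. 278.] [0.4994 0.007  0.0684] len 0.099 ang -7.8 z [0.066 0.071]
613 [ 18. 285.] [0.5081 0.0584 0.0684] len 0.099 ang -8.2 z [0.066 0.071]
top slab
1111 [124. 269.] [ 0.4921 -0.0472  0.0686] len 0.1 ang -5.9 z [0.064 0.077]
1093 [ 72. 276.] [0.5001 0.0047 0.0679] len 0.1 ang -8.7 z [0.064 0.071]
1129 [ 21. 284.] [0.5086 0.0559 0.0679] len 0.1 ang -8.5 z [0.064 0.071]
```

View pics/w2.png

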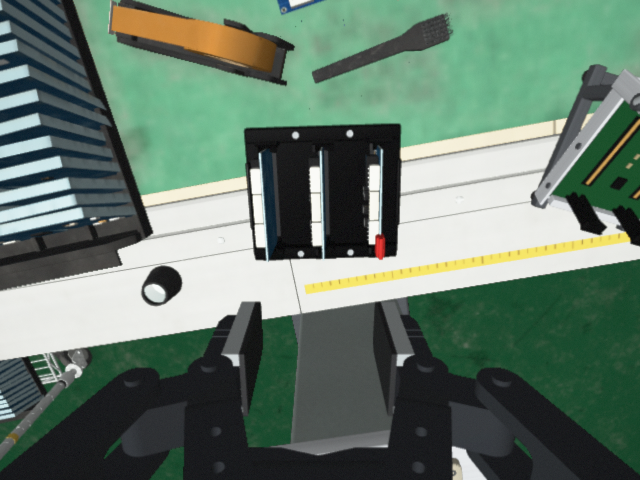

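The rack view shows the three white connector rows at (259,207), (317,205) and (375,200), each on the left (+y) side of its card, and the clip at (380,246). The rack yaw is about -8.5 deg. I'll take the middle board first.

```bash
cat >> h.py <<'E'
def Q(yaw,tilt=0): return R.from_euler('z',yaw,degrees=True)*R.from_euler('y',-tilt,degrees=True)*R.from_matrix(np.diag([1.,-1,-1]))
CY=-26.7;C=R.from_euler('z',CY,degrees=True)
SEAT=[np.array([.4955,-.268,.0465]),np.array([.472,-.3145,.0465])]
UP=C.apply([-np.sin(np.radians(25)),0,np.cos(np.radians(25))]);CYV=C.apply([0,1,0])
QC=Q(CY,25)
def slot(i,h): return SEAT[i]+UP*(.062-.012+h)+CYV*.004   # TCP with board h above home
E
python3 -c "
from h import *
print(rows([.5002,.006,.058],Q(-8.5)), rows([.508,.0575,.058],Q(-8.5)),QC.as_matrix().round(2),UP)"
```

```text
[-0.12  0.    4.84  0.   -0.   -0.19] [-0.14 -1.04  4.84  0.   -0.   -0.19] [[ 0.81 -0.45  0.38]
 [-0.41 -0.89 -0.19]
 [ 0.42  0.   -0.91]] [-0.37755506  0.18989041  0.90630779]
```

```bash
python3 -m pendant '[[-0.12,0,1,0,0,-0.19,-0.15],[-0.12,0,2,0,0,-0.19,-0.15],[-0.12,0,3,0,0,-0.19,-0.15],[-0.12,0,3.5,0,0,-0.19,-0.15],[-0.12,0,4,0,0,-0.19,-0.15],[-0.12,0,4.4,0,0,-0.19,-0.15],[-0.12,0,4.84,0,0,-0.19,-0.15],[-0.12,0,4.84,0,0,-0.19,-0.15],[-0.12,0,4.84,0,0,-0.19,-0.5],[-0.12,0,4.84,0,0,-0.19,-1]]' 30
python3 -m pendant '[[0,0,0,0,0,0,-1],[0,0,0,0,0,0,-1],[0,0,0,0,0,0,-1],[0,0,-0.4,0,0,0,-1],[0,0,-0.8,0,0,0,-1],[0,0,-1.2,0,0,0,-1],[0,0,-1.6,0,0,0,-1],[0,0,-2,0,0,0,-1],[0,0,-2.4,0,0,0,-1],[0,0,-2.4,0,0,0,-1]]' 40
python3 -c "
from h import *
for h in (.09,.05,0): print(rows(slot(0,h),QC))"
```

```text
clock: 6.25
position: [0.5007, 0.0055, 0.059]
ee_rot: [0.997, -0.074, 0.001, 0.001]
ft_force: [-0.9, -4.6, -0.2]
grip_width: 0.113
grasp_force: 29.8
clock: 7.5
position: [0.5009, 0.0064, 0.1794]
ee_rot: [0.997, -0.074, 0.002, 0.0]
ft_force: [0.3, 0.1, -0.0]
grip_width: 0.112
grasp_force: 41.8
[-0.4   5.    0.12 -0.5   3.07  2.24]
[-0.08  5.1   0.85 -0.5   3.07  2.24]
[ 0.32  5.24  1.75 -0.5   3.07  2.24]
```

```bash
python3 -m pendant '[[0,0.8,-0.3,0,0,0,-1],[-0.1,1.6,-0.3,0,0,0,-1],[-0.1,2.4,-0.3,-0.1,0.6,0.4,-1],[-0.2,3.2,-0.2,-0.2,1.2,0.8,-1],[-0.3,4,-0.1,-0.3,1.8,1.3,-1],[-0.4,4.6,0,-0.4,2.4,1.8,-1],[-0.4,5,0.12,-0.5,3.07,2.24,-1],[-0.4,5,0.12,-0.5,3.07,2.24,-1],[-0.4,5,0.12,-0.5,3.07,2.24,-1],[-0.4,5,0.12,-0.5,3.07,2.24,-1]]' 40
python3 look.py w3
python3 -c "
from h import *
for h in (.055,.03,.003,0): print(rows(slot(0,h),QC))
o=manip.get_obs();r=R.from_quat(o['ee_rot']);print((r.inv().apply(UP)))"
```

```text
clock: 8.75
position: [0.4442, -0.2375, 0.1722]
ee_rot: [0.951, -0.224, 0.209, 0.05]
ft_force: [-0.2, 0.0, 0.1]
grip_width: 0.116
grasp_force: 41.7
slot0_seat 0.62 [325.7 225.1] [ 0.48  -0.258  0.177]
slot0_top 0.62 [324.5 260.2] [ 0.468 -0.251  0.191]
slot1_seat 0.79 [400.9 222.8] [ 0.475 -0.315  0.048]
slot1_top 0.71 [421.2 257.8] [ 0.448 -0.319  0.037]
bail_hinge 0.91 [369.2 140.9] [ 0.529 -0.316  0.07 ]
bail_bar 0.8 [383.7  54. ] [ 0.535 -0.312  0.163]
board_a_top 0.76 [328.  369.6] [ 0.435 -0.236  0.178]
[ 0.03 -0.02  0.68  0.01  0.03  0.  ]
[ 0.03 -0.02  1.18  0.01  0.03  0.  ]
[ 0.03 -0.02  1.72  0.01  0.03  0.  ]
[ 0.04 -0.02  1.78  0.01  0.03  0.  ]
[-0.0037467   0.00103951 -0.99999244]
```

View pics/w3.png

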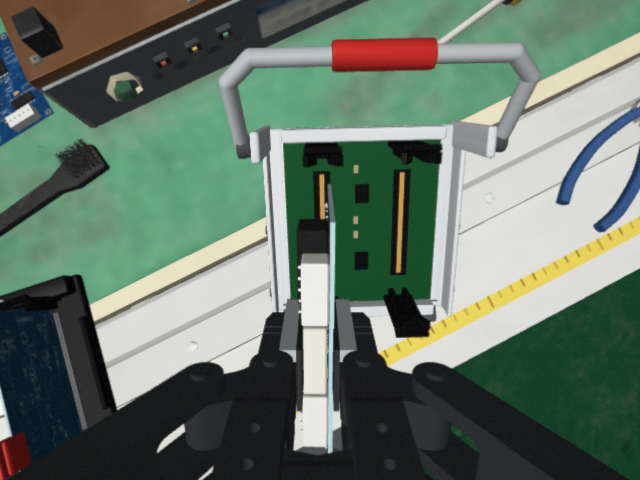

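The wrist view shows the board in the grip, connectors left, with its card edge along column ~331. The slot floor strips are at columns ~321 (slot 0) and ~401 (slot 1), with slot 0's back guide at (322,152). I'll check the sideways alignment before inserting.

```bash
cat > al.py <<'E'
from h import *
import sys,pickle
n=sys.argv[1];f=np.load(n+'.npz');c=pickle.load(open(n+'.pkl','rb'))['c'];im,d=f['im'],f['d']
vv,uu=np.mgrid[:480,:640];P=atdepth(c,np.c_[uu.ravel(),vv.ravel()],d.ravel()).reshape(480,640,3)
X=C.inv().apply((P-SEAT[0]).reshape(-1,3)).reshape(480,640,3)
s,k=np.sin(np.radians(25)),np.cos(np.radians(25))
L=X[...,0]*k+X[...,2]*s;H=-X[...,0]*s+X[...,2]*k;Y=X[...,1]   # along slot, above floor, sideways (mm rel slot0)
h=cv2.cvtColor(im,cv2.COLOR_RGB2HSV).astype(int)
gold=(h[...,0]>10)&(h[...,0]<28)&(h[...,1]>90)&(h[...,2]>110)
ok=(d>0)&(abs(L)<.08)&(Y>-.09)&(Y<.05)
def rep(nm,m):
    if m.sum()>10: print(nm,m.sum(),'L',(1e3*np.percentile(L[m],[3,97])).round(1),'H',(1e3*np.percentile(H[m],[3,50,97])).round(1),'Y',(1e3*np.percentile(Y[m],[3,50,97])).round(1))
rep('gold0',ok&gold&(abs(H)<.015)&(abs(Y)<.02));rep('gold1',ok&gold&(abs(H)<.015)&(abs(Y+.052)<.02))
blk=ok&(h[...,2]<60)
for i in (0,1):
    for nm,lo,hi in(('front',-.08,-.04),('back',.035,.08)):
        for a,b in((.005,.02),(.02,.035),(.035,.052)): rep(f'guide{i}{nm}',blk&(L>lo)&(L<hi)&(H>a)&(H<b)&(abs(Y+.052*i)<.014))
for i in(0,1): rep(f'card{i}',ok&(H>.015)&(abs(Y+.052*i)<.02)&(h[...,0]>90)&(h[...,0]<125)&(h[...,1]>60))
E
python3 al.py w3; echo; python3 al.py w1; python3 -c "
from h import *
print(manip.get_calibration('wrist')['cx'])"
```

```text
gold0 215 L [ 7.5 35.3] H [-0.4  1.   2.1] Y [0.9 2.3 4.2]
gold1 478 L [-30.3  35.6] H [-0.9  0.3  1.5] Y [-51.9 -50.  -48.1]
guide0back 59 L [56.2 56.8] H [ 9.9 14.4 19.6] Y [-5.4  4.4 12.3]
guide0back 66 L [49.7 56.8] H [20.5 25.8 31.1] Y [-5.6  3.  11.8]
guide0back 671 L [48.5 58. ] H [41.3 48.4 50.6] Y [-7.1  2.8 12.3]
guide1front 288 L [-50.  -44.1] H [ 5.6 12.6 19.6] Y [-58.  -50.9 -41.8]
guide1front 329 L [-50.  -44.1] H [20.7 27.8 34.2] Y [-57.8 -50.8 -42.1]
guide1front 720 L [-53.6 -44.3] H [35.9 45.5 49.4] Y [-60.9 -52.3 -42.1]
guide1back 108 L [49.8 58.2] H [ 6.  14.1 19.7] Y [-55.7 -42.6 -38.8]
guide1back 124 L [49.7 58.3] H [20.7 26.4 34.4] Y [-57.  -43.2 -38.9]
guide1back 704 L [49.8 59.6] H [39.1 47.6 49.8] Y [-58.3 -49.4 -39.2]
card0 356 L [-2.6 54.9] H [ 45.1 175.  210.2] Y [-12.4   1.5  18.3]
card1 211 L [-51.  58.] H [ 18.2  47.3 206.6] Y [-57.6 -46.  -33.6]

gold0 159 L [-31.6  19. ] H [-0.8  0.7  2. ] Y [0.1 1.8 3.5]
gold1 204 L [-29.9  29.9] H [-1.4 -0.1  1. ] Y [-52.1 -50.  -48.1]
guide0front 183 L [-51.4 -45. ] H [ 5.8 12.1 19.4] Y [-8.1  0.6  9.4]
guide0front
[... 204 characters left out ...]
ck 256 L [54.2 57.4] H [20.5 27.6 34.5] Y [-6.   3.8 12.9]
guide0back 408 L [48.9 58.3] H [35.9 45.6 50.3] Y [-6.8  2.6 12.7]
guide1front 189 L [-49.9 -43.7] H [ 5.4 12.4 19.5] Y [-59.9 -51.1 -42.2]
guide1front 205 L [-50.1 -43.8] H [20.5 27.6 34.5] Y [-58.3 -50.8 -42.3]
guide1front 292 L [-52.1 -43.8] H [35.8 44.  48.7] Y [-60.  -51.9 -42.3]
guide1back 92 L [55.3 58.8] H [13.7 16.9 19.6] Y [-57.8 -48.1 -39. ]
guide1back 253 L [56.3 58.8] H [20.5 27.6 34.6] Y [-57.9 -48.2 -39. ]
guide1back 379 L [50.2 59.8] H [35.6 44.7 49.4] Y [-57.9 -48.5 -39.2]
card0 40 L [-52.1  57.4] H [18.2 32.9 48.4] Y [-6.4  2.5 11.7]
card1 28 L [-50.3  58.7] H [16.8 34.2 48.4] Y [-57.6 -53.2 -39.3]
317.5070791469278
```

```bash
cat > inhand.py <<'E'
from h import *
import sys,pickle
n=sys.argv[1];f=np.load(n+'.npz');c=pickle.load(open(n+'.pkl','rb'))['c'];im,d=f['im'],f['d']
o=manip.get_obs();r=R.from_quat(o['ee_rot'])
vv,uu=np.mgrid[:480,:640];P=atdepth(c,np.c_[uu.ravel(),vv.ravel()],d.ravel())
T=(r.inv().apply(P-o['position'])*1e3).reshape(480,640,3)
h=cv2.cvtColor(im,cv2.COLOR_RGB2HSV).astype(int)
near=(d>0)&(abs(T[...,1])<14)&(abs(T[...,0])<75)&(T[...,2]>-25)&(T[...,2]<60)
w=near&(h[...,1]<50)&(h[...,2]>150)&(T[...,2]<5)
print('white x',np.percentile(T[w][:,0],[.5,2,98,99.5]).round(1),'y',np.percentile(T[w][:,1],[2,50,98]).round(1),'z',np.percentile(T[w][:,2],[2,50,98]).round(1))
b=near&(h[...,0]>85)&(h[...,0]<125)&(h[...,1]>25)
for a in range(-60,70,10):
    m=b&(T[...,0]>a)&(T[...,0]<a+10)
    if m.sum()>3: print(a,m.sum(),'y',np.percentile(T[m][:,1],[5,50,95]).round(1),'z',np.percentile(T[m][:,2],[2,50,98]).round(1),'xmax',T[m][:,0].max().round(1))
E
python3 inhand.py w3
```

```text
white x [-37.5 -36.   40.5  46.1] y [-7.5 -1.6  3.3] z [-22.7  -9.1  -7.6]
-50 7 y [2. 2. 2.] z [-2.9 -1.9 -1. ] xmax -44.4
-40 90 y [2.1 2.8 3.5] z [-12.1 -10.9  -9.9] xmax -30.0
-30 102 y [2.  2.6 3.4] z [-12.  -11.    8.5] xmax -20.2
-20 135 y [1.9 2.5 3.3] z [-12.1 -11.   13.9] xmax -10.0
-10 155 y [1.8 2.5 3.2] z [-21.4 -10.9  -5.6] xmax -0.0
0 430 y [ 1.9 11.1 13.7] z [-23.9 -10.4   5.4] xmax 10.0
10 204 y [-6.7  2.8  4.3] z [-24.7 -11.    6.8] xmax 19.8
20 143 y [1.8 2.5 3.1] z [-12.1 -10.9  -9.8] xmax 30.0
30 226 y [1.5 2.3 3.2] z [-12.2 -10.6  13.9] xmax 40.0
40 375 y [-2.7  2.2  3.2] z [-11.8  -2.2  44. ] xmax 48.4
```

```bash
sed -i 's/^CY=-26.7/CY=-25.2/; s/^QC=.*/QC=Q(CY,25);LV=C.apply([np.cos(np.radians(25)),0,np.sin(np.radians(25))])\nSEAT[0]=SEAT[0]+LV*.002+UP*.0007+R.from_euler("z",-26.7,degrees=True).apply([0,.0019,0]);SEAT[1]=SEAT[0]-CYV*.052/; s/^def slot.*/def slot(i,h,oy=.0025,ox=-.0007,top=.011): return SEAT[i]+UP*(.062-top+h)+CYV*oy-LV*ox/' h.py
python3 -c "
from h import *
print(SEAT)
for h in (.09,.052,.03,.003,0): print(rows(slot(0,h),QC))"
```

```text
[array([ 0.49772613, -0.26694841,  0.04797965]), array([ 0.47558561, -0.31399942,  0.04797965])]
[ 0.08  0.01 -0.06  0.09  0.03 -0.17]
[ 0.08 -0.    0.7   0.09  0.03 -0.17]
[ 0.09 -0.01  1.14  0.09  0.03 -0.17]
[ 0.09 -0.01  1.68  0.09  0.03 -0.17]
[ 0.09 -0.01  1.74  0.09  0.03 -0.17]
```

```bash
python3 -m pendant '[[0.08,0,0.1,0.09,0.03,-0.17,-1],[0.08,0,0.4,0.09,0.03,-0.17,-1],[0.08,0,0.6,0.09,0.03,-0.17,-1],[0.08,0,0.7,0.09,0.03,-0.17,-1],[0.08,0,0.8,0.09,0.03,-0.17,-1],[0.08,0,0.9,0.09,0.03,-0.17,-1],[0.08,0,1,0.09,0.03,-0.17,-1],[0.09,0,1.1,0.09,0.03,-0.17,-1],[0.09,0,1.14,0.09,0.03,-0.17,-1],[0.09,0,1.14,0.09,0.03,-0.17,-1]]' 40
python3 look.py w4 >/dev/null; python3 inhand.py w4|head -1;python3 -c "
from h import *
for h in (.03,.003,0): print(rows(slot(0,h),QC))"
```

```text
clock: 10.55
position: [0.4683, -0.2508, 0.1219]
ee_rot: [0.953, -0.213, 0.211, 0.047]
ft_force: [0.7, -0.5, -0.1]
grip_width: 0.11
grasp_force: 41.8
white x [-38.3 -36.7  40.1  45.6] y [-6.6 -0.6  4.2] z [-22.4  -8.8  -7. ]
[-0.   -0.01  0.   -0.   -0.    0.  ]
[-0.   -0.01  0.54 -0.   -0.    0.  ]
[-0.   -0.01  0.6  -0.   -0.    0.  ]
```

View pics/w4.png

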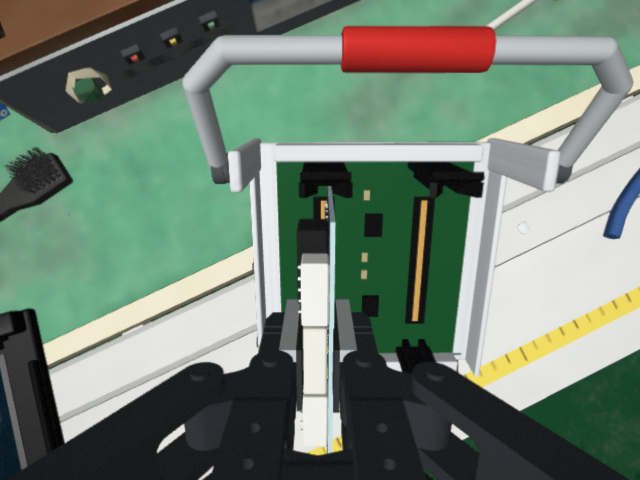

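The card's far end sits at (330,187), inside the slot 0 back guide at (326,180), with no contact force. I'll lower it further and let go.

```bash
python3 -m pendant '[[0,0,0.1,0,0,0,-1],[0,0,0.2,0,0,0,-1],[0,0,0.3,0,0,0,-1],[0,0,0.4,0,0,0,-1],[0,0,0.5,0,0,0,-1],[0,0,0.54,0,0,0,-1],[0,0,0.54,0,0,0,-1],[0,0,0.54,0,0,0,-0.7],[0,0,0.54,0,0,0,-0.5],[0,0,0.54,0,0,0,-0.4]]' 40
python3 -m pendant '[[0,0,0,0,0,0,-0.3],[0,0,0,0,0,0,-0.3],[0,0,-0.5,0,0,0,-0.3],[0,0,-1,0,0,0,-0.3],[0,0,-1.4,0,0,0,-0.3],[0,0,-1.8,0,0,0,-0.3],[0,0,-1.8,0,0,0,-0.3],[0,0,-1.8,0,0,0,-0.3],[0,0,-1.8,0,0,0,-0.3],[0,0,-1.8,0,0,0,-0.3]]' 40
python3 look.py w5; python3 al.py w5 | grep -v guide; python3 -c "
from h import *
import pickle
print(rows([.508,.0575,.20],Q(-8.5)),[s+UP*.062 for s in SEAT]);c=pickle.load(open('w5.pkl','rb'))['c'];print(proj(c,[SEAT[0]+UP*.062+LV*x for x in (-.05,0,.05)]))"
```

```text
clock: 12.35
position: [0.4786, -0.2556, 0.0976]
ee_rot: [0.953, -0.213, 0.212, 0.047]
ft_force: [0.2, -0.3, 0.1]
grip_width: 0.298
grasp_force: 0.0
clock: 13.6
position: [0.4441, -0.2393, 0.1784]
ee_rot: [0.953, -0.213, 0.211, 0.047]
ft_force: [-0.3, -0.3, 0.1]
grip_width: 0.352
grasp_force: 0.0
slot0_seat 0.67 [324.9 231.6] [ 0.495 -0.268  0.046]
slot0_top 0.73 [319.8 263.1] [ 0.474 -0.254  0.097]
slot1_seat 0.84 [400.  229.8] [ 0.474 -0.315  0.048]
slot1_seat 0.6 [320.1 261.8] [ 0.475 -0.254  0.095]
slot1_top 0.68 [418.1 265.4] [ 0.446 -0.318  0.035]
bail_hinge 0.85 [369.2 149.3] [ 0.528 -0.315  0.07 ]
bail_hinge 0.52 [324.9 230. ] [ 0.496 -0.268  0.047]
bail_hinge 0.31 [397.6 230.2] [ 0.474 -0.313  0.049]
bail_bar 0.57 [382.7  64.2] [ 0.536 -0.312  0.163]
bail_bar 0.31 [325.5 232. ] [ 0.494 -0.268  0.047]
board_a_foot 0.86 [324.2 230.1] [ 0.496 -0.268  0.047]
board_a_foot 0.48 [ 38.4 373.3] [ 0.49  -0.05   0.041]
board_a_top 0.64 [323.7 265.2] [ 0.473 -0.256  0.071]
gold0 101 L [-7.5 33.2] H [-1.   0.3  1.4] Y [-1.3 -1.1 -0.4]
gold1 452 L [-33.6  32.2] H [-1.1  0.2  1.4] Y [-53.5 -52.  -50.5]
card0 248 L [-54.2  54.6] H [ 16.8 173.5 215.6] Y [-18.6  -4.   19.5]
card1 195 L [-52.8  55.6] H [ 16.7  48.2 211.9] Y [-58.3 -49.1 -37.8]
[-1.06 -5.92 -0.96  0.45 -3.11 -2.05] [array([ 0.47401755, -0.255792  ,  0.10417073]), array([ 0.45187703, -0.30284301,  0.10417073])]
[[322.7273057  340.69255791]
 [323.13234196 260.28683672]
 [323.58854491 167.87671379]]
```

View pics/w5.png

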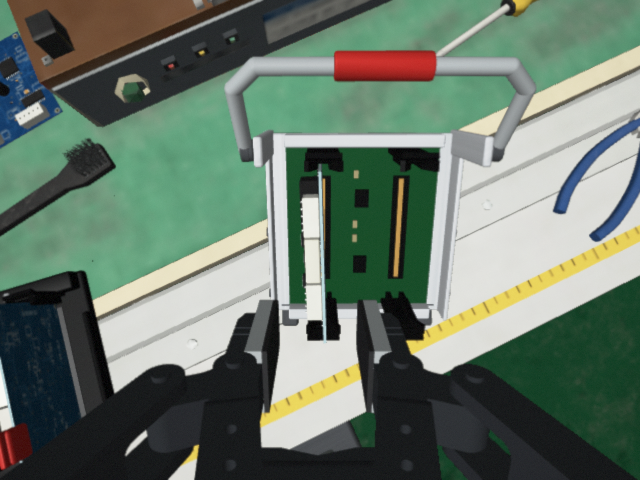

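The first board sits in slot 0 with its card edge from (320,170) to (325,341), within 4 px of the predicted seated edge. Now the second board.

```bash
python3 - <<'E'
import sys
sys.argv=['al','w5']
exec(open('al.py').read())
rep('conn',ok&(h[...,1]<50)&(h[...,2]>150)&(abs(Y-.005)<.008)&(H>.03)&(H<.09)&(abs(L)<.042))
E
python3 -m pendant '[[-0.5,-0.6,-0.7,0,-0.5,-0.3,-0.15],[-0.6,-1.5,-0.9,0,-1,-0.6,-0.15],[-0.7,-2.4,-1,0.1,-1.5,-0.9,-0.15],[-0.8,-3.3,-1,0.2,-2,-1.2,-0.15],[-0.9,-4.2,-1,0.3,-2.5,-1.5,-0.15],[-1,-5.1,-1,0.4,-2.8,-1.8,-0.15],[-1.06,-5.92,-0.96,0.45,-3.11,-2.05,-0.15],[-1.06,-5.92,-0.96,0.45,-3.11,-2.05,-0.15],[-1.06,-5.92,-0.96,0.45,-3.11,-2.05,-0.15],[-1.06,-5.92,-0.96,0.45,-3.11,-2.05,-0.15]]' 30
python3 look.py w6 | grep board; python3 fit.py w6; python3 -c "
from h import *
print(rows([.508,.0575,.058],Q(-8.5)))"
```

```text
gold0 101 L [-7.5 33.2] H [-1.   0.3  1.4] Y [-1.3 -1.1 -0.4]
gold1 452 L [-33.6  32.2] H [-1.1  0.2  1.4] Y [-53.5 -52.  -50.5]
guide0front 105 L [-53.1 -47.4] H [ 5.6 12.6 19.5] Y [-9.8 -6.1 -2.8]
guide0front 119 L [-53.1 -47.4] H [21.  27.1 34.3] Y [-9.3 -5.3 -2.5]
guide0front 531 L [-57.  -47.6] H [38.5 46.5 49.6] Y [-9.5  0.9  8.9]
guide0back 68 L [54.4 54.8] H [ 8.9 14.6 19.6] Y [-8.7  0.4  9.4]
guide0back 102 L [40.6 54.7] H [20.6 26.9 33.6] Y [-8.4  3.1 11.5]
guide0back 896 L [35.8 55.9] H [39.1 46.6 49.7] Y [-9.6  3.9 12.2]
guide1front 282 L [-52.9 -47.3] H [ 5.3 12.4 19.5] Y [-58.7 -51.6 -42.3]
guide1front 255 L [-52.7 -47.4] H [20.5 27.5 34.5] Y [-58.3 -53.2 -44.5]
guide1front 439 L [-56.4 -47.5] H [36.  44.6 49.2] Y [-61.4 -56.1 -48.3]
guide1back 109 L [46.6 54.9] H [ 6.1 14.2 19.5] Y [-59.9 -45.6 -41.9]
guide1back 114 L [46.6 54.9] H [20.7 27.  33.8] Y [-59.5 -48.2 -42. ]
guide1back 681 L [46.7 56.4] H [38.8 47.5 49.7] Y [-61.1 -52.2 -41.9]
card0 248 L [-54.2  54.6] H [ 16.8 173.5 215.6] Y [-18.6  -4.   19.5]
card1 195 L [-52.8  55.6] H [ 16.7  48.2 211.9] Y [-58.3 -49.1 -37.8]
conn 2333 L [-35.6  33.9] H [58.  59.8 62.3] Y [-0.1  5.  10.3]
clock: 15.4
position: [0.508, 0.0563, 0.2003]
ee_rot: [0.997, -0.075, -0.0, 0.001]
ft_force: [0.2, 0.1, 0.6]
grip_width: 0.424
grasp_force: 0.0
board_b_top 0.97 [322.3 235.2] [0.506 0.054 0.07 ]
board_b_top 0.26 [386.9 213. ] [0.497 0.002 0.008]
red
447 [474. 289.] [ 0.4565 -0.0409  0.0776] len 0.025 ang -10.8 z [0.066 0.084]
white
1933 [471. 228.] [ 0.4951 -0.0441  0.0673] len 0.087 ang -9.5 z [0.06  0.071]
1688 [315. 232.] [0.5079 0.0584 0.068 ] len 0.099 ang -8.2 z [0.064 0.071]
top slab
64 [338.  43.] [0.619  0.0282 0.071 ] len 0.007 ang 79.2 z [0.065 0.077]
1803 [316. 231.] [0.5081 0.058  0.0679] len 0.1 ang -8.4 z [0.065 0.071]
2223 [473. 231.] [ 0.4931 -0.0447  0.0683] len 0.1 ang -9.2 z [0.065 0.077]
[-0.   -0.    2.84  0.    0.   -0.  ]
```

```bash
python3 -m pendant '[[0,0,0.8,0,0,0,-0.15],[0,0,1.6,0,0,0,-0.15],[0,0,2.2,0,0,0,-0.15],[0,0,2.6,0,0,0,-0.15],[0,0,2.84,0,0,0,-0.15],[0,0,2.84,0,0,0,-0.15],[0,0,2.84,0,0,0,-0.5],[0,0,2.84,0,0,0,-1],[0,0,2.84,0,0,0,-1],[0,0,2.84,0,0,0,-1]]' 30
python3 -m pendant '[[0,0,0,0,0,0,-1],[0,0,0,0,0,0,-1],[0,0,-0.5,0,0,0,-1],[0,0,-1,0,0,0,-1],[0,0,-1.5,0,0,0,-1],[0,0,-2,0,0,0,-1],[0,0,-2.5,0,0,0,-1],[0,0,-2.7,0,0,0,-1],[0,0,-2.7,0,0,0,-1],[0,0,-2.7,0,0,0,-1]]' 40
python3 look.py w7 |grep -c p; python3 inhand.py w7
python3 -c "
from h import *
for h in (.09,.03): print(rows(slot(1,h),QC))"
```

```text
clock: 17.2
position: [0.5087, 0.0568, 0.0592]
ee_rot: [0.997, -0.074, 0.0, 0.001]
ft_force: [-1.3, -3.6, 6.1]
grip_width: 0.116
grasp_force: 31.8
clock: 18.45
position: [0.5077, 0.0574, 0.1922]
ee_rot: [0.997, -0.074, -0.001, 0.0]
ft_force: [-0.9, -0.1, -1.4]
grip_width: 0.115
grasp_force: 39.6
1
white x [-39.  -37.4  39.2  44.9] y [-6.  -0.1  4.9] z [-21.9  -7.9  -6.3]
-50 6 y [3.5 3.5 3.6] z [-8.2  0.5  1.2] xmax -40.3
-40 101 y [3.5 4.2 5. ] z [-10.7  -9.8  -8.7] xmax -30.1
-30 114 y [3.4 4.2 4.9] z [-10.8  -9.7  -8.8] xmax -20.0
-20 139 y [3.4 4.  4.7] z [-11.1  -9.7  14.5] xmax -10.0
-10 156 y [3.4 4.1 4.7] z [-19.2  -9.9  -3.9] xmax -0.1
0 424 y [-13.8   4.2  13.7] z [-23.8  -9.5   6.1] xmax 9.9
10 222 y [-7.5  4.4 11.5] z [-24.6  -9.9   7.8] xmax 19.9
20 132 y [3.3 4.  4.9] z [-11.   -9.8  -8.7] xmax 30.0
30 262 y [-6.9  3.5  4.8] z [-10.8  -9.   20.5] xmax 39.9
40 319 y [3.3 4.  4.9] z [-10.9  -1.9  41.4] xmax 47.1
[-0.66  7.06  0.34 -0.45  3.11  2.05]
[-0.17  7.2   1.43 -0.45  3.11  2.05]
```

```bash
python3 -m pendant '[[0,1,-0.2,0,0,0,-1],[-0.2,2,-0.4,0,0.3,0.2,-1],[-0.4,3,-0.4,-0.1,0.9,0.6,-1],[-0.6,4,-0.3,-0.2,1.5,1,-1],[-0.7,5,-0.2,-0.3,2.1,1.4,-1],[-0.7,6,0,-0.4,2.7,1.8,-1],[-0.7,6.8,0.2,-0.45,3.11,2.05,-1],[-0.66,7.06,0.34,-0.45,3.11,2.05,-1],[-0.66,7.06,0.34,-0.45,3.11,2.05,-1],[-0.66,7.06,0.34,-0.45,3.11,2.05,-1]]' 40
python3 -c "import time"; python3 look.py w8 |grep -c p; python3 inhand.py w8; python3 al.py w8
python3 -c "
from h import *
for h in (.09,.03): print(rows(slot(1,h,.0035,-.0017,.010),QC))"
```

```text
clock: 20.25
position: [0.4242, -0.2856, 0.1767]
ee_rot: [0.953, -0.212, 0.211, 0.047]
ft_force: [-0.0, 0.1, 0.1]
grip_width: 0.115
grasp_force: 39.6
5
white x [-38.  -36.5  40.1  45.3] y [-7.9 -2.3  2.8] z [-22.8  -8.9  -7.5]
-50 7 y [1.6 1.6 1.6] z [-2.9 -2.4 -1.4] xmax -44.1
-40 89 y [1.7 2.4 3.1] z [-11.5 -10.6  -9.4] xmax -30.0
-30 117 y [1.6 2.3 3. ] z [-11.8 -10.6   2. ] xmax -20.2
-20 134 y [1.5 2.1 2.9] z [-11.6 -10.7  11.5] xmax -10.0
-10 164 y [1.5 2.1 2.8] z [-21.2 -10.6  -6.4] xmax -0.0
0 531 y [ 1.5 11.2 13.7] z [-17.5  -9.9   6. ] xmax 9.9
10 209 y [1.5 2.5 4. ] z [-24.8 -10.8   6.3] xmax 19.9
20 143 y [1.4 2.  2.7] z [-11.8 -10.9  -9.8] xmax 29.9
30 275 y [-4.3  1.6  2.8] z [-11.7 -10.2  25.4] xmax 40.0
40 353 y [-0.7  1.9  2.8] z [-11.8  -3.3  43.1] xmax 47.8
gold0 104 L [-2.9 33.1] H [-0.8  0.4  1.4] Y [-1.5 -0.9 -0.1]
gold1 114 L [ 8.8 33.7] H [-1.2  0.3  1.5] Y [-52.7 -51.3 -50.6]
guide0front 193 L [-53.3 -40.9] H [ 5.4 12.5 19.5] Y [-10.1  -5.5  -1.9]
guide0front 229 L [-53.2 -41.5] H [20.5 27.7 34.6] Y [-10.   -5.3  -1.7]
guide0front 583 L [-56.8 -42.3] H [36.1 46.3 49.9] Y [-10.1  -2.    8.8]
guide0back 146 L [35.6 54.7] H [ 6.9 13.2 19.7] Y [-9.9  0.4  7. ]
guide0back 237 L [36.1 54.7] H [20.5 27.1 34.2] Y [-9.9  0.8  8.5]
guide0back 947 L [35.9 55.9] H [36.9 46.7 50.1] Y [-9.9  1.2 11.2]
guide1back 66 L [54.5 54.9] H [ 9.4 14.3 18.7] Y [-60.9 -51.5 -42.5]
guide1back 99 L [54.4 54.9] H [20.9 26.6 32.5] Y [-60.9 -52.  -43.1]
guide1back 638 L [46.6 56.1] H [40.4 47.6 49.7] Y [-61.7 -52.  -42. ]
card0 3423 L [-48.9  46.8] H [ 17.3  44.9 206.6] Y [-12.5  -0.5   2.6]
card1 698 L [ 5.6 53.5] H [ 45.6 200.1 213.6] Y [-68.1 -50.9 -32.8]
[ 0.02 -0.02 -0.01 -0.   -0.    0.  ]
[ 0.02 -0.02  1.19 -0.   -0.    0.  ]
```

```bash
python3 -m pendant '[[0.01,0,0.3,0,0,0,-1],[0.01,0,0.5,0,0,0,-1],[0.01,0,0.65,0,0,0,-1],[0.01,0,0.75,0,0,0,-1],[0.01,0,0.85,0,0,0,-1],[0.01,0,0.95,0,0,0,-1],[0.01,0,1.05,0,0,0,-1],[0.01,0,1.15,0,0,0,-1],[0.01,0,1.19,0,0,0,-1],[0.01,0,1.19,0,0,0,-1]]' 40
python3 look.py w9 |grep -c p; python3 inhand.py w9|grep -E "white|30|20";python3 al.py w9|grep -E "gold|guide1"; python3 -c "
from h import *
print(rows(slot(1,.003),QC))"
```

```text
clock: 22.05
position: [0.4466, -0.2976, 0.1226]
ee_rot: [0.953, -0.213, 0.211, 0.047]
ft_force: [-0.5, -0.1, -0.5]
grip_width: 0.116
grasp_force: 39.6
3
white x [-38.6 -37.   39.5  45. ] y [-6.6 -0.9  4.3] z [-22.5  -8.6  -7. ]
-40 84 y [3.  3.5 4.1] z [-11.3 -10.3  -9.3] xmax -30.0
-30 96 y [2.9 3.6 4. ] z [-11.4 -10.3   7.3] xmax -20.2
-20 133 y [2.8 3.5 4.2] z [-11.5 -10.3  11.6] xmax -10.1
-10 169 y [2.8 3.7 4.1] z [-20.5 -10.5  -6.1] xmax -0.1
10 212 y [-6.1  3.8 11. ] z [-24.8 -10.6   6.1] xmax 20.0
20 144 y [2.8 3.5 4.1] z [-11.7 -10.6  -9.5] xmax 30.0
30 285 y [-4.   3.   4.3] z [-11.7  -9.9  26.1] xmax 39.9
gold0 181 L [-8.8 33.4] H [-0.8  0.3  1.4] Y [-1.6 -1.   0.1]
gold1 50 L [24.4 34. ] H [-0.9  0.3  1.3] Y [-52.8 -51.5 -50.9]
guide1back 164 L [54.4 54.8] H [ 7.9 13.7 19.1] Y [-61.  -51.9 -42.9]
guide1back 226 L [54.3 54.8] H [20.9 27.8 33.9] Y [-61.  -52.  -42.7]
guide1back 1161 L [46.4 56.1] H [36.6 47.7 49.7] Y [-61.8 -52.1 -42.2]
[-0.01 -0.    0.56 -0.   -0.    0.  ]
```

View pics/w9.png

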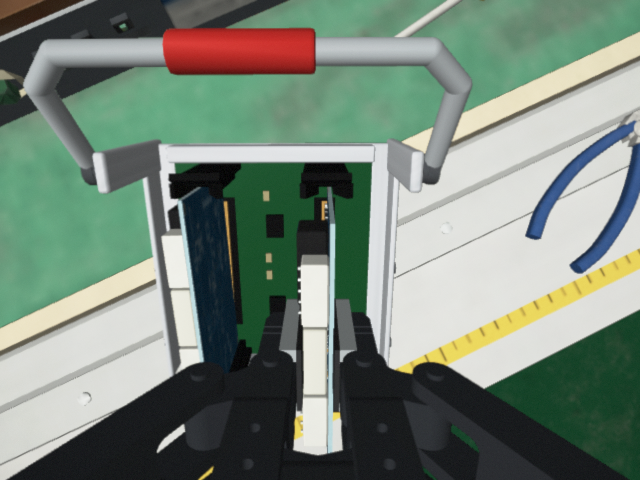

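The picture matches the first insertion: the card's far end at (330,190) is in the slot 1 back guide at (327,180), board 1 is seated on the left, and there is no contact force. I'll lower, release and back off.

```bash
python3 -m pendant '[[0,0,0.1,0,0,0,-1],[0,0,0.2,0,0,0,-1],[0,0,0.3,0,0,0,-1],[0,0,0.4,0,0,0,-1],[0,0,0.5,0,0,0,-1],[0,0,0.56,0,0,0,-1],[0,0,0.56,0,0,0,-1],[0,0,0.56,0,0,0,-0.7],[0,0,0.56,0,0,0,-0.5],[0,0,0.56,0,0,0,-0.4]]' 40
python3 -m pendant '[[0,0,0,0,0,0,-0.4],[0,0,0,0,0,0,-0.4],[0,0,-0.5,0,0,0,-0.4],[0,0,-1,0,0,0,-0.4],[0,0,-1.5,0,0,0,-0.4],[0,0,-2,0,0,0,-0.4],[0,0,-2.4,0,0,0,-0.4],[0,0,-2.4,0,0,0,-0.4],[0,0,-2.4,0,0,0,-0.4],[0,0,-2.4,0,0,0,-0.4]]' 40
python3 look.py w10 |grep bail; cat >> al.py <<'E'
W=ok&(h[...,1]<50)&(h[...,2]>150)&(H>.03)&(H<.09)&(abs(L)<.042)
rep('conn0',W&(abs(Y-.005)<.008));rep('conn1',W&(abs(Y+.047)<.008))
rep('sleeve',(d>0)&(h[...,1]>150)&(h[...,2]>90)&((h[...,0]<8)|(h[...,0]>172))&(abs(Y+.026)<.04)&(abs(L)<.2))
s_=(d>0)&(h[...,1]>150)&(h[...,2]>90)&((h[...,0]<8)|(h[...,0]>172))&(abs(Y+.026)<.04)&(abs(L)<.2)
if s_.sum()>20: print('sleeve world',P[s_].mean(0).round(4),'cage(rel seat mid)',X[s_].mean(0).round(4))
E
python3 al.py w10 | grep -E "conn|sleeve"
```

```text
clock: 23.85
position: [0.4572, -0.3026, 0.0973]
ee_rot: [0.953, -0.213, 0.211, 0.047]
ft_force: [0.2, -0.5, -0.1]
grip_width: 0.303
grasp_force: 0.0
clock: 25.1
position: [0.4111, -0.2809, 0.205]
ee_rot: [0.953, -0.213, 0.211, 0.047]
ft_force: [0.5, -1.0, 0.1]
grip_width: 0.297
grasp_force: 0.0
bail_hinge 0.71 [278.3 141.4] [ 0.531 -0.306  0.08 ]
bail_bar 0.83 [270.1  69.8] [ 0.536 -0.313  0.162]
conn0 1788 L [-35.8  33.7] H [58.3 59.8 62.3] Y [-0.2  5.1 10.3]
conn1 1864 L [-35.6  33.7] H [57.9 59.8 62.4] Y [-51.9 -46.9 -41.5]
sleeve 2141 L [ 91.2 102.4] H [78.2 81.1 82.9] Y [-46.2 -26.   -5.9]
sleeve world [ 0.535  -0.3133  0.1622] cage(rel seat mid) [ 0.0534 -0.0261  0.1142]
```

```bash
python3 - <<'E'
from h import *
import pickle
cs=[];b=[];hn=[]
for n in ['w1','w3','w4','w5','w8','w10']:
    D=pickle.load(open(n+'.pkl','rb'))
    if D['bail_bar'] and D['bail_hinge']: cs.append(D['c']);b.append(D['bail_bar'][0]['pixel']);hn.append(D['bail_hinge'][0]['pixel'])
mid=(SEAT[0]+SEAT[1])/2
for nm,p in(('bar',b),('hinge',hn)):
    t=tri(cs,p);print(nm,t.round(4),'cage',C.inv().apply(t-mid).round(4),[np.abs(proj(c,t)[0]-q).max().round(1) for c,q in zip(cs,p)])
f=np.load('w5.npz')
E
```

```text
bar [ 0.5151 -0.3042  0.1874] cage [ 0.0315 -0.0003  0.1394] [np.float64(47.4), np.float64(18.1), np.float64(33.9), np.float64(20.6), np.float64(142.5), np.float64(18.5)]
hinge [ 0.5189 -0.304   0.1106] cage [0.035  0.0015 0.0626] [np.float64(2.2), np.float64(1.0), np.float64(0.5), np.float64(1.8), np.float64(0.8), np.float64(1.6)]
```

Both boards are home: their connector tops are 59.8 mm above the floor where 60 is expected. Next is the bail: I'll push it over from behind with shut fingers.

```bash
cat >> h.py <<'E'
MID=(SEAT[0]+SEAT[1])/2
def cg(x,z,y=0): return MID+C.apply([x,y,z])
E
python3 -c "
from h import *
q=Q(CY)
for p in [(.084,.19),(.084,.110),(.0225,.110),(.0225,.17)]: print(p,cg(*p).round(3),rows(cg(*p),q))"
```

```text
(0.084, 0.19) [ 0.563 -0.326  0.238] [ 3.1  -0.47  0.74 -0.   -3.13  0.  ]
(0.084, 0.11) [ 0.563 -0.326  0.158] [ 2.42 -0.47  2.19 -0.   -3.13  0.  ]
(0.0225, 0.11) [ 0.507 -0.3    0.158] [ 1.31 -0.47  1.67 -0.   -3.13  0.  ]
(0.0225, 0.17) [ 0.507 -0.3    0.218] [ 1.82 -0.47  0.58 -0.   -3.13  0.  ]
```

```bash
python3 -m pendant '[[0.6,-0.1,-0.7,0,-0.5,0,-1],[1.2,-0.2,-0.6,0,-1.2,0,-1],[1.8,-0.3,-0.3,0,-1.9,0,-1],[2.4,-0.4,0.1,0,-2.6,0,-1],[3,-0.47,0.6,0,-3.13,0,-1],[3.1,-0.47,0.74,0,-3.13,0,-1],[3.1,-0.47,0.74,0,-3.13,0,-1],[3.1,-0.47,0.74,0,-3.13,0,-1],[3.1,-0.47,0.74,0,-3.13,0,-1],[3.1,-0.47,0.74,0,-3.13,0,-1]]' 40
python3 look.py w11 | grep bail;python3 al.py w11 | grep -E "conn|sleeve"; python3 -c "
from h import *
q=Q(CY)
for p in [(.084,.110),(.0225,.110)]: print(p,rows(cg(*p),q))"
```

```text
clock: 26.9
position: [0.5622, -0.3263, 0.2391]
ee_rot: [0.976, -0.218, 0.001, 0.0]
ft_force: [-0.3, 0.6, 0.9]
grip_width: 0.001
grasp_force: 0.0
bail_hinge 0.61 [315.7 304.3] [ 0.573 -0.33   0.233]
bail_bar 0.83 [316.6 305.5] [ 0.574 -0.331  0.235]
conn0 198 L [17.8 35.1] H [51.8 58.9 60. ] Y [ 4.9  8.2 11. ]
sleeve 863 L [ 97.7 160.3] H [ 73.2  78.  127.9] Y [-46.7 -26.3  -5.2]
sleeve world [ 0.5415 -0.3163  0.1641] cage(rel seat mid) [ 0.0607 -0.026   0.1161]
(0.084, 0.11) [ 0.   0.   1.6 -0.   0.   0. ]
(0.0225, 0.11) [-1.23 -0.    1.6  -0.    0.    0.  ]
```

View pics/w11.png

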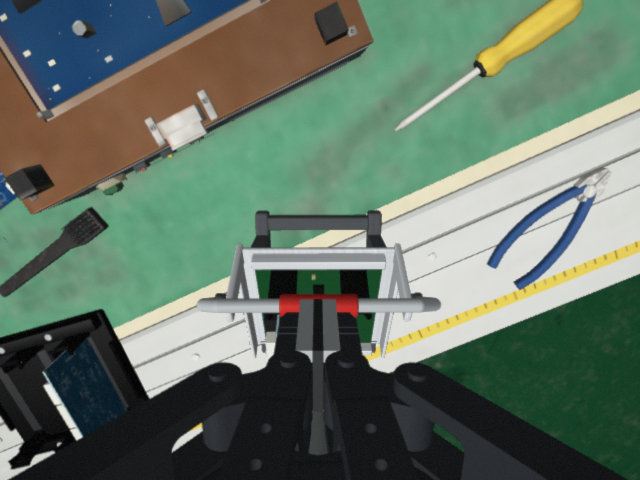

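```bash
python3 - <<'E'
from h import *
import pickle
f=np.load('w11.npz');c=pickle.load(open('w11.pkl','rb'))['c'];im,d=f['im'],f['d']
for p in [(.055,.108),(.0615,.108),(.073,.096),(.095,.096),(.073,.108)]: print(p,proj(c,cg(*p)).round(1))
for u in (292,300,340,350):
    for v in range(286,326,4):
        if d[v,u]>0: print(u,v,im[v,u],(C.inv().apply(atdepth(c,[[u,v]],[d[v,u]])[0]-MID)*1e3).round(1))
E
```

```text
(0.055, 0.108) [[318.4 305.7]]
(0.0615, 0.108) [[318.4 295.3]]
(0.073, 0.096) [[318.4 268.3]]
(0.095, 0.096) [[318.4 232.2]]
(0.073, 0.108) [[318.4 276.5]]
292 286 [ 9 13 15] [38.5 19.  45.1]
292 290 [11 10 10] [37.  18.8 48.5]
292 294 [76 19 17] [ 62.2  14.9 107.8]
292 298 [126  30  26] [ 61.5  14.7 111.4]
292 302 [169  43  39] [ 60.1  14.6 113.6]
292 306 [201  52  49] [ 58.1  14.6 114.3]
292 310 [200  49  46] [ 55.9  14.6 115. ]
292 314 [24 25 27] [ 91.2   9.8 185.1]
292 318 [23 24 26] [ 92.    9.5 189.6]
292 322 [22 24 25] [ 91.3   9.4 191.2]
300 286 [24 75 40] [22.7 14.8 10.4]
300 290 [26 74 40] [17.5 15.   6.8]
300 294 [73 36 23] [ 61.9  10.4 107.2]
300 298 [122  33  32] [ 61.1  10.3 110.6]
300 302 [96 84 84] [ 95.6   6.8 184.3]
300 306 [93 85 85] [ 95.3   6.7 186.8]
300 310 [89 85 86] [ 95.5   6.6 190.2]
300 314 [83 86 86] [ 95.4   6.5 193. ]
300 318 [83 87 86] [ 95.2   6.4 195.2]
300 322 [85 88 87] [ 95.1   6.3 197.8]
340 286 [14 45 26] [ 22.7 -17.8  10.4]
340 290 [24 59 35] [ 17.5 -18.1   6.8]
340 294 [72 34 22] [ 61.9 -12.2 107.2]
340 298 [119  26  23] [ 61.7 -12.  111.7]
340 302 [158  36  33] [ 60.3 -11.9 113.8]
340 306 [192  50  46] [ 58.1 -11.9 114.3]
340 310 [199  48  44] [ 56.2 -11.9 115.5]
340 314 [24 24 25] [ 91.7  -7.7 186. ]
340 318 [20 24 25] [ 91.6  -7.5 188.7]
340 322 [25 25 27] [ 91.4  -7.4 191.3]
350 286 [11 10 11] [ 38.9 -23.   45.9]
350 290 [12 14 15] [ 37.7 -22.7  49.9]
350 294 [74 18 16] [ 63.  -17.7 109.5]
350 298 [119  30  26] [ 61.1 -17.6 110.5]
350 302 [158  39  35] [ 60.6 -17.4 114.5]
350 306 [192  50  47] [ 58.2 -17.4 114.7]
350 310 [197  47  42] [ 56.3 -17.4 115.6]
350 314 [50 24 25] [ 91.7 -11.3 186. ]
350 318 [21 21 23] [ 91.7 -11.1 188.9]
350 322 [19 20 24] [ 91.6 -10.9 191.5]
```

The view shows the sleeve at (318,306), in front of the fingertips on their -x side. Its centre measures cage (55.7, 108.8) mm, so the fingers will come down about 10 mm behind it.

```bash
python3 -m pendant '[[0,0,0.5,0,0,0,-1],[0,0,1,0,0,0,-1],[0,0,1.4,0,0,0,-1],[0,0,1.6,0,0,0,-1],[0,0,1.6,0,0,0,-1],[-0.15,0,1.6,0,0,0,-1],[-0.3,0,1.6,0,0,0,-1],[-0.4,0,1.6,0,0,0,-1],[-0.5,0,1.6,0,0,0,-1],[-0.5,0,1.6,0,0,0,-1]]' 40
python3 -m pendant '[[-0.15,0,0,0,0,0,-1],[-0.3,0,0,0,0,0,-1],[-0.45,0,0,0,0,0,-1],[-0.6,0,0,0,0,0,-1],[-0.73,0,0,0,0,0,-1],[-0.73,0,0,0,0,0,-1],[-0.6,0,-0.2,0,0,0,-1],[-0.6,0,-0.8,0,0,0,-1],[-0.6,0,-1.2,0,0,0,-1],[-0.6,0,-1.2,0,0,0,-1]]' 40
python3 look.py w12 | grep bail;python3 al.py w12 | grep -E "conn|sleeve"
```

```text
clock: 28.7
position: [0.5394, -0.3154, 0.158]
ee_rot: [0.976, -0.218, -0.0, -0.0]
ft_force: [-0.2, 0.6, -0.3]
grip_width: 0.002
grasp_force: 0.0
clock: 29.95
position: [0.5141, -0.3033, 0.2203]
ee_rot: [0.976, -0.218, 0.002, 0.0]
ft_force: [1.0, -1.2, -0.6]
grip_width: -0.001
grasp_force: 0.0
bail_hinge 0.95 [317.8 232.7] [ 0.507 -0.299  0.06 ]
bail_hinge 0.45 [275.7 327.6] [ 0.467 -0.248  0.096]
bail_bar 0.5 [ 66.9 356. ] [ 0.492 -0.051  0.04 ]
conn0 706 L [-29.8  35.3] H [52.4 59.4 61.7] Y [ 1.2  6.5 10.8]
conn1 470 L [17.1 37.2] H [51.4 59.1 61.8] Y [-50.6 -45.5 -40.9]
sleeve 506 L [ 49.4 105. ] H [ 90.   94.3 134.5] Y [-47.3 -37.4  -4.8]
sleeve world [ 0.495  -0.2972  0.1591] cage(rel seat mid) [ 0.0104 -0.0285  0.1111]
```

```bash
python3 -c "
from h import *
q=Q(CY)
for p in [(.006,.15),(.006,.128),(-.003,.120),(-.011,.109),(-.015,.097),(-.017,.090),(-.017,.0855),(-.017,.0835)]: print(p,rows(cg(*p),q))"
```

```text
(0.006, 0.15) [-0.46 -0.    0.4  -0.    0.    0.  ]
(0.006, 0.128) [-0.46 -0.    0.84 -0.    0.    0.  ]
(-0.003, 0.12) [-0.64 -0.    1.   -0.    0.    0.  ]
(-0.011, 0.109) [-0.8  -0.    1.22 -0.    0.    0.  ]
(-0.015, 0.097) [-0.87 -0.    1.46 -0.    0.    0.  ]
(-0.017, 0.09) [-0.91 -0.    1.6  -0.    0.    0.  ]
(-0.017, 0.0855) [-0.91 -0.    1.69 -0.    0.    0.  ]
(-0.017, 0.0835) [-0.91 -0.    1.73 -0.    0.    0.  ]
```

```bash
python3 -m pendant '[[-0.46,0,0,0,0,0,-1],[-0.46,0,0.4,0,0,0,-1],[-0.46,0,0.65,0,0,0,-1],[-0.46,0,0.84,0,0,0,-1],[-0.55,0,0.92,0,0,0,-1],[-0.64,0,1,0,0,0,-1],[-0.72,0,1.1,0,0,0,-1],[-0.8,0,1.22,0,0,0,-1],[-0.84,0,1.34,0,0,0,-1],[-0.87,0,1.46,0,0,0,-1]]' 40
python3 -m pendant '[[0,0,0.04,0,0,0,-1],[-0.02,0,0.08,0,0,0,-1],[-0.04,0,0.12,0,0,0,-1],[-0.04,0,0.15,0,0,0,-1],[-0.04,0,0.18,0,0,0,-1],[-0.04,0,0.2,0,0,0,-1],[-0.04,0,0.22,0,0,0,-1],[-0.04,0,0.23,0,0,0,-1],[-0.04,0,0.23,0,0,0,-1],[-0.04,0,0.23,0,0,0,-1]]' 40
```

```text
clock: 31.75
position: [0.4733, -0.2843, 0.1446]
ee_rot: [0.976, -0.218, -0.0, -0.0]
ft_force: [-1.1, -0.0, 1.0]
grip_width: -0.002
grasp_force: 0.4
clock: 33.0
position: [0.4716, -0.2835, 0.1336]
ee_rot: [0.976, -0.218, -0.0, -0.0]
ft_force: [0.7, 0.1, 0.5]
grip_width: -0.003
grasp_force: 0.0
```

```bash
python3 -m pendant '[[0,0,0.01,0,0,0,-1],[0,0,0.02,0,0,0,-1],[0,0,0.03,0,0,0,-1],[0,0,0.04,0,0,0,-1],[0,0,0.05,0,0,0,-1],[0,0,0.05,0,0,0,-1],[0,0,0.05,0,0,0,-1],[0,0,0.05,0,0,0,-1],[0,0,0.05,0,0,0,-1],[0,0,0.05,0,0,0,-1]]' 40
python3 look.py w13 | grep bail;python3 al.py w13 | grep -E "conn|sleeve"
```

```text
clock: 34.25
position: [0.4718, -0.2835, 0.1327]
ee_rot: [0.976, -0.218, 0.0, 0.0]
ft_force: [-6.0, 3.4, 17.0]
grip_width: -0.001
grasp_force: 8.4
bail_hinge 0.88 [317.4 187.8] [ 0.509 -0.3    0.059]
bail_bar 0.3 [376.2 324.7] [ 0.46  -0.303  0.117]
conn0 2723 L [-33.   34.6] H [53.6 59.8 70.4] Y [-1.   5.6 11. ]
conn1 2158 L [-28.4  34.9] H [51.7 59.6 69.9] Y [-53.2 -47.4 -40.9]
sleeve 1381 L [10.1 18.2] H [63.5 68.5 73.1] Y [-47.2 -35.3  -5.2]
sleeve world [ 0.4728 -0.2852  0.1169] cage(rel seat mid) [-0.0147 -0.0271  0.0689]
```

View pics/w13.png

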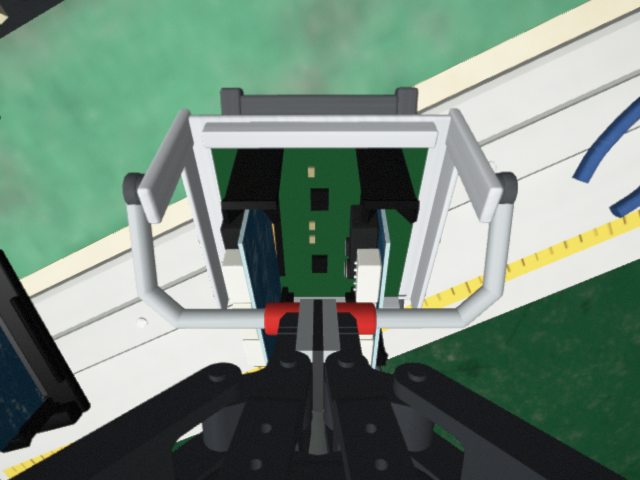

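The bail lies across both boards' top edges with the sleeve at (320,319). The stop force is 17 N and the bar sits 66.5 mm above the floor, as predicted for closed. I'll retreat and check.

```bash
python3 -m pendant '[[0,0,-0.3,0,0,0,-1],[0,0,-0.8,0,0,0,-1],[0,0,-1.4,0,0,0,-1],[0,0,-2,0,0,0,-1],[0,0,-2.6,0,0,0,-1],[0,0,-3,0,0,0,-1],[0,0,-3,0,0,0,-1],[0,0,-3,0,0,0,-1],[0,0,-3,0,0,0,-1],[0,0,-3,0,0,0,-1]]' 40
python3 look.py w14 | grep -E "bail|_top";python3 al.py w14 | grep -E "conn|sleeve"; python3 fit.py w14 | head -4
```

```text
clock: 36.05
position: [0.4714, -0.2834, 0.2804]
ee_rot: [0.976, -0.218, -0.001, -0.0]
ft_force: [-0.8, -1.0, 0.8]
grip_width: 0.0
grasp_force: 0.0
slot0_top 0.91 [283.8 225.6] [ 0.475 -0.256  0.105]
slot1_top 0.95 [351.1 228.3] [ 0.451 -0.301  0.104]
bail_hinge 0.83 [316.7 147.1] [ 0.514 -0.301  0.062]
bail_hinge 0.23 [318.2 172.5] [ 0.493 -0.293  0.05 ]
bail_bar 0.96 [316.1 217.7] [ 0.545 -0.317  0.409]
bail_bar 0.65 [316.3 144.6] [ 0.516 -0.302  0.061]
board_a_top 0.92 [283.2 230. ] [ 0.471 -0.252  0.099]
board_b_top 0.62 [349.5 227.8] [ 0.45  -0.3    0.097]
conn0 1098 L [-34.8  34.7] H [54.7 59.7 70.3] Y [-1.   5.3 11. ]
conn1 962 L [-35.7  34.9] H [53.8 59.6 69.8] Y [-52.9 -47.2 -41.2]
sleeve 980 L [ 8.1 17.9] H [64.2 71.  73. ] Y [-46.  -25.5  -5.8]
sleeve world [ 0.4717 -0.2832  0.1176] cage(rel seat mid) [-0.0166 -0.0258  0.0696]
red
980 [318. 219.] [ 0.4717 -0.2832  0.1176] len 0.046 ang 65.1 z [0.113 0.12 ]
238 [ 88. 330.] [ 0.4558 -0.0421  0.0764] len 0.067 ang -70.7 z [0.028 0.084]
white
```

```bash
python3 -c "
from workcell import manip
print(manip.hand_in())"
```

```text
the job is handed in; nothing more can be done
None
```

The job is handed in with no verdict returned; in the last wrist view both good boards measure fully home in the cage, the bail is closed on their top edges, and the clipped board is still in the rack, at about 36 s of the 61 s allowed.

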